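# Load the sample tray into the autosampler

### The job

Load the blue tray with its four sample jars into the autosampler: nose first, resting flat on the deck and under the lips of its slotted rails, pushed gently all the way back against the backstop until the pointer on the dial swings from red to green, and leave it there. Keep the tray level with every jar upright in its own compartment, do not force or slam the tray, and leave the reagent bottle, the beaker and the flask alone.

Things in the scene. Friction and masses are not known exactly. Their poses are not given: they have to be found in the camera images.
- tray: Blue sample tray with four jars, 0.56 kg in all. Floor plate 180 (x) x 140 (y) x 6 mm; walls to 16 mm above the underside enclose 180 x 120 mm, so the plate sticks out as a flange 10 mm wide, 6 mm thick, along each long side. Origin: centre of the underside, under the bar; +x points to the nose (goes in first), z up.
- nose (a point): Middle of the tray's leading edge at the underside, tray x = +90 mm.
- tray_bar (a point): Centre of the tray's white carrying bar over its middle: 14 mm (tray x) x 70 mm (y), from 64 to 86 mm above the underside, on two thin posts at y = +-28 mm. It is over the centre of mass; the jars' lids reach 48 mm above the underside.
- push_plate (a point): Outer face of the white upright push plate on the tray's tail, at 40 mm height, tray x = -98 mm. Plate 8 mm thick (x = -98 to -90), 70 mm wide, 0 to 50 mm above the underside.
- sampler: Cream autosampler, fixed; its placing varies. Origin: on the bench under the middle of its hood's front face; +x points inwards (the tray's way), z up. Deck x = -150 to +170 mm, 190 mm wide. Hood x = 0 to 170, 190 wide, clear side windows; instrument body behind it x = 170 to 300 mm, 220 wide, 260 mm high. An adjustable backstop, setting unknown, stops the nose between x = 100 and 140 mm.
- sampler_deck (a point): Point of the grey deck's top (25 mm above the bench) below the hood's front face, on the middle line; axes as the sampler. When the tray is home, its push plate still stands out of the mouth, outer face at x = -88 to -48 mm. In the last 6 mm before the backstop the nose presses a weak plunger (0.5 N) that turns the dial's pointer.
- rail_entry (a point): On the deck at sampler x = -100 mm, where the two aluminium guides (18 mm high, inner faces y = +-72 mm) begin; in front of it they flare out to y = +-85 mm at x = -150. Lips over the tray's flanges: x = -35 to +125 mm, 11 to 16 mm above the deck, reaching in to y = +-64 mm; from x = -35 out to -63 mm they slope up to 18 mm above the deck.
- hood_front (a point): Middle of the lower front edge of the hood, 130 mm above the bench (105 mm above the deck): the tray's bar passes under it, a gripper holding the bar does not. The hood's top is 205 mm above the bench.
- dial (a point): Centre of the white dial panel, 110 (sampler x) x 84 mm, on top of the hood, with a red strip along its sampler -y edge, a green strip across its inner (+x) end and a black pointer, 36 mm long.
- home_pointer (a joint): Black pointer of the dial: 0 = points at the red strip (tray not home), 1.5 rad = points at the green strip (tray against the backstop, plunger fully in); it turns with the last 6 mm of the tray's travel.
- jar1: Squat amber glass jar with white cap, 44 mm across, 42 mm high, 60 g, standing in the tray compartment at the nose end, left (+y) side. Origin: centre of its underside.
- well1 (a point): Centre of the floor of that jar's compartment (57 x 56 mm) in the tray, nose end, left (+y) side.
- jar2: Squat amber glass jar with white cap, 44 mm across, 42 mm high, 60 g, standing in the tray compartment at the nose end, right (-y) side. Origin: centre of its underside.
- well2 (a point): Centre of the floor of that jar's compartment (57 x 56 mm) in the tray, nose end, right (-y) side.
- jar3: Squat amber glass jar with white cap, 44 mm across, 42 mm high, 60 g, standing in the tray compartment at the tail end, left (+y) side. Origin: centre of its underside.
- well3 (a point): Centre of the floor of that jar's compartment (57 x 56 mm) in the tray, tail end, left (+y) side.
- jar4: Squat amber glass jar with white cap, 44 mm across, 42 mm high, 60 g, standing in the tray compartment at the tail end, right (-y) side. Origin: centre of its underside.
- well4 (a point): Centre of the floor of that jar's compartment (57 x 56 mm) in the tray, tail end, right (-y) side.
- reagent: Bystander: amber reagent bottle with black cap, 64 mm across, 150 mm high. Origin: centre of underside.
- beaker: Bystander: empty glass beaker, 70 mm across, 100 mm high. Origin: centre of underside.
- flask: Bystander: conical glass flask, 84 mm across its foot, 118 mm high. Origin: centre of underside.
Things that resemble listed ones, but are neither listed nor needed, are in the scene too. Leave any black or pink look-alike of the jar3 alone.

How it is judged (in metres and radians):
On the way:
1. The tray's nose is in the mouth: between the guides and under the lips, tray level on the deck (x of nose in the frame of sampler_deck above -0.01 m and y of tray in the frame of sampler_deck between -0.006 and 0.006 m and z of tray in the frame of sampler_deck below 0.006 m and angle between tray's own z axis and vertical below 0.08 rad), for 0.2 s.
At the end, for the whole second after the job is handed in: Tray at rest, flat in the slotted rails, nose inwards (6 mm, 3 degrees), pointer past 1.0 rad (nose within 2 mm of the backstop); jars upright in their own compartments (16 mm); bottle, beaker and flask upright within 30 mm of their starts (value of joint home_pointer above 1 rad and x of nose in the frame of sampler_deck above 0.09 m and y of tray in the frame of sampler_deck between -0.006 and 0.006 m and z of tray in the frame of sampler_deck between -0.004 and 0.004 m and angle between tray's own z axis and vertical below 0.05 rad and angle between the x axis of tray and the x axis of sampler, either way round below 0.05 rad and linear speed of tray below 0.01 m/s and angle between each of jar1, jar2, jar3, jar4's own z axis and vertical below 0.15 rad and distance between jar1 and well1 below 0.016 m and distance between jar2 and well2 below 0.016 m and distance between jar3 and well3 below 0.016 m and distance between jar4 and well4 below 0.016 m and distance of each of reagent, beaker, flask from where it was at the start of the episode below 0.03 m and angle between each of reagent, beaker, flask's own z axis and vertical below 0.1 rad); the robot touches nothing.
It fails at once if The tray is slammed or forced: more than 35 N between tray and autosampler (contact force between tray and sampler above 35 N).
It fails at once if The tray is tipped more than 20 degrees (angle between tray's own z axis and vertical above 0.35 rad).
It fails at once if A bystander is moved by more than 30 mm or knocked over (distance of any of reagent, beaker, flask from where it was at the start of the episode above 0.03 m or angle between any of reagent, beaker, flask's own z axis and vertical above 0.3 rad).
It also fails if it takes over 69 s, if anything falls off the work surface, if the arm or the gripper's body presses on something with over 40 N, if the wrist force passes 120 N, or if a joint passes its speed limit or range.

### The arm

A 7-joint arm with a two-finger parallel gripper is mounted at the origin on the work surface. World frame = base frame: x ahead of the robot, y to its left, z up, the work surface at z = 0. Lengths are in m, angles in degrees, forces in N, time in s.
With the tool pointing down it reaches from about 0.4 to 0.85 m from the base axis. Payload 4.4 kg.
Tool frame: the origin (TCP) lies on the mounting face of the last link; the fingertips stand 199 mm ahead of it and the grasp point (between the pads) lies 180 mm ahead of it; z points along the fingers, y is the line along which they close (so a half turn about z gives the same grasp; the last joint's range is limited). The gripper opens to 94 mm and grips with 3 to 60 N. Pads are 16 mm wide; open, the fingers measure 119 mm over their backs; the gripper's body (75 mm by 177 mm) begins 78 mm behind the grasp point.
Start: joints at [-79.802, 36.005, 2.206, 86.941, -1.547, 57.084, -1.146], TCP at [0.157, 0.631, 0.405] pointing down, gripper open.
Joint ranges: [-175.42, 175.42], [-21.48, 121.26], [-71.46, 75.88], [10.55, 141.38], [-63.04, 243.04], [13.31, 113.54], [-168.57, 168.57]. Speed limits (degrees/s): [147.25, 147.25, 180, 180, 180, 180, 180].

### API

Orientations are given as a 3x3 rotation matrix whose columns are the frame's x, y, z axes.
In Python, from station import arm gives the robot as it stands.
- The arm moves only by the shell command python3 -m crank 'ROWS' [OPENING]. ROWS is a JSON object of lists of equal length, an entry for each row: "xyz": the shift along the tool's x, y, z in mm, a list of three; "spin": the turn about the tool's z in degrees. In form: {"xyz": [[dx, dy, dz], ...], "spin": [spin, ...]}. A call has 1 to 8 rows; each row shifts and turns the commanded pose from where the row before left it, along the tool's axes as they then stand; what a row does not reach is not made up. A row lasts 1/8 s, in which the tool goes at most 62.5 mm and 10.7 degrees, less where a joint would pass 70% of its speed; a pose out of reach is approached as far as the arm can. A call is refused whole if a number of a shift passes 62.5 or a number of a turn 10.7, either way. A call with a gripper value outside its range is refused whole. OPENING is the finger opening in mm, from 0 to 94, set as the call begins (- or left out, the last holds). The fingers move at their own pace and stop on an object; the grip force is fixed at half the most. Time passes only in rows, so rows that do not move let the fingers close. It gives the time, the measured TCP pose, the force, the opening and the grip force at its end, in the units of the state.
- arm.get_obs(): the state, without advancing time (a new reading comes with each control period).
- arm.grab_frame(name): name is "scene" or "top"; returns a dict with "image" (400x640x3 uint8, red, green, blue), "fx", "fy", "cx", "cy" (pixels), "D" ([k1, k2, p1, p2, k3] as OpenCV has them; the pictures are not rectified), "R" (3x3) and "t" (3): a world point X has camera coordinates R X + t. Camera axes: x right, y down, z forward; pixel columns grow to the right and rows downward; lengths in m; the calibration is good to about 2 mm. A picture is of the moment at which its call begins. There is no depth.
- arm.sign_off(): hands the job in; it is judged then, once.
Trained networks look in a picture, given as the dict that the camera call returned (one of the last four; its "shot" number tells which), for a name from the list of things; names that differ only in an ending like _2 or _b are one class to them, and where a whole thing is asked for, a point or a joint stands for the part that bears it (a point fixed in the world has none). Each returns a list of dicts, best first, with "confidence" (0 to 1); they miss things now and then, are a little off and sometimes report something else, mostly with a low value. They report only what shows in the picture. A call takes as long as a camera call. They do not tell look-alikes from the thing itself.
- arm.trace(picture, thing): "region" (400x640 bool, what is visible of it) and "uv" ([column, row] in pixels, amid what is visible of it).
- arm.place_of(picture, thing): "uv" ([column, row] in pixels: a listed point, or the origin of a listed thing).
The state is a dict: "t": time; "joint_positions": joint angles; "joint_vel": joint speeds; "effort": joint torques, N m; "position": TCP position; "eef_rot": TCP orientation; "wrist_force": force on the tool from outside, world axes, zero at the start; "moment": the same for the moment, N m; "width": finger opening in m; "grip_force": force on a finger pad.
Only numpy, scipy, OpenCV 4.12 (cv2) and the standard library are available. Lean on these libraries where they do the work, as an engineer would, in place of code of your own. Each camera call takes 0.05 s, during which the arm holds its last target. There are 200 camera calls.

## Working session

There is one attempt and no reset: what is moved stays moved. The work goes in short steps, Python scripts to look and compute and a shell command to move; the robot and the scene stay as the last step left them, time stands still between calls to the robot, and variables do not carry over. Pictures are saved under pics/ and viewed, at most 10 in all, crops included, and the job is handed in when it is done.

```bash
mkdir -p pics; cat > h.py <<'E'
import numpy as np, cv2
from station import arm
def ray(p,uv):
    K=np.array([[p["fx"],0,p["cx"]],[0,p["fy"],p["cy"]],[0,0,1.]])
    n=cv2.undistortPoints(np.array([[uv]],float),K,np.array(p["D"],float))[0,0]
    R=np.array(p["R"]);t=np.array(p["t"])
    return -R.T@t, R.T@np.array([n[0],n[1],1.])
def atz(p,uv,z):
    c,d=ray(p,uv); return c+d*(z-c[2])/d[2]
def tri(pu):
    A=np.zeros((3,3));b=np.zeros(3);L=[]
    for p,uv in pu:
        c,d=ray(p,uv);d=d/np.linalg.norm(d);M=np.eye(3)-np.outer(d,d);A+=M;b+=M@c;L.append((c,M))
    X=np.linalg.solve(A,b)
    return X,[float(np.linalg.norm(M@(X-c))) for c,M in L]
def proj(p,X):
    K=np.array([[p["fx"],0,p["cx"]],[0,p["fy"],p["cy"]],[0,0,1.]])
    return cv2.projectPoints(np.array([X],float),cv2.Rodrigues(np.array(p["R"],float))[0],np.array(p["t"],float),K,np.array(p["D"],float))[0][0,0]
E
cat > look.py <<'E'
from h import *
np.set_printoptions(precision=4,suppress=True)
s=arm.grab_frame("scene");t=arm.grab_frame("top")
for n,p in(("scene",s),("top",t)): cv2.imwrite(f"pics/{n}0.png",p["image"][:,:,::-1]); print(n,-np.array(p["R"]).T@p["t"])
for th in "tray nose tray_bar push_plate sampler sampler_deck rail_entry hood_front dial jar1 jar2 jar3 jar4 reagent beaker flask".split():
    a=arm.place_of(s,th);b=arm.place_of(t,th)
    f=lambda l:[(np.round(x["uv"],1).tolist(),round(x["confidence"],2)) for x in l[:3]]
    print(th,f(a),f(b), *(tri([(s,a[0]["uv"]),(t,b[0]["uv"])]) if a and b else ()))
print(arm.get_obs())
E
python3 look.py
```

```text
scene [ 0.9347 -0.8358  0.7001]
top [ 0.307  -0.1266  1.2833]
tray [([280.5, 264.2], 0.85)] [([364.9, 217.6], 0.8), ([349.1, 201.0], 0.57)] [ 0.4788 -0.2471 -0.003 ] [0.0009332234362190305, 0.0009332234362189342]
nose [([302.3, 248.0], 0.65), ([276.2, 243.7], 0.51)] [([331.9, 209.9], 0.63)] [ 0.499  -0.1622 -0.0003] [0.0019599480307307274, 0.0019599480307306914]
tray_bar [([275.6, 242.1], 0.66)] [([370.5, 214.9], 0.61)] [ 0.4742 -0.2532  0.0794] [0.0008979168699578042, 0.0008979168699576901]
push_plate [([250.6, 268.9], 0.72)] [([402.4, 229.4], 0.97), ([370.0, 212.7], 0.54)] [ 0.4446 -0.3344  0.037 ] [0.00226919795939121, 0.002269197959391282]
sampler [([347.4, 198.9], 0.86), ([246.4, 270.3], 0.65), ([266.9, 278.5], 0.64)] [([223.4, 208.8], 0.82), ([219.4, 208.0], 0.5)] [0.5065 0.1202 0.0079] [0.00038065461430636236, 0.0003806546143065215]
sampler_deck [([351.0, 194.1], 0.57)] [([219.0, 206.5], 0.67), ([346.1, 200.5], 0.28)] [0.5123 0.1301 0.0231] [0.00279162392243155, 0.002791623922431471]
rail_entry [([338.4, 209.6], 0.77)] [([260.0, 205.6], 0.59)] [0.5145 0.0259 0.0231] [0.0043195
[... 1634 characters left out ...]
[451.0, 183.4], 0.65)] [ 0.5689 -0.4754 -0.0042] [0.0021845771868762268, 0.002184577186876285]
{'t': 1.7, 'joint_positions': array([-79.8001,  36.0069,   2.2039,  86.9426,  -1.5464,  57.0812,
        -1.1453]), 'joint_vel': array([ 0.0148, -0.0706,  0.0646, -0.0267, -0.1126,  0.0326, -0.0096]), 'effort': array([  0.    , -54.9576,   1.1429, -18.6944,  -0.0524,   0.0156,
         0.    ]), 'position': array([0.1569, 0.6308, 0.4046]), 'eef_rot': array([[-0.9704,  0.2414, -0.    ],
       [ 0.2414,  0.9704, -0.    ],
       [ 0.    , -0.    , -1.    ]]), 'wrist_force': array([0.6819, 0.0032, 0.0306]), 'moment': array([ 0.0634,  0.0371, -0.0234]), 'grip_force': 0.0, 'width': 0.09398368541275204}
```

View pictures.

View pics/scene0.png

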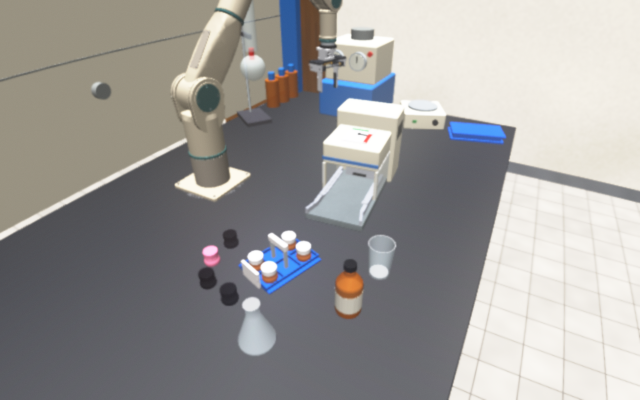

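View pics/top0.png

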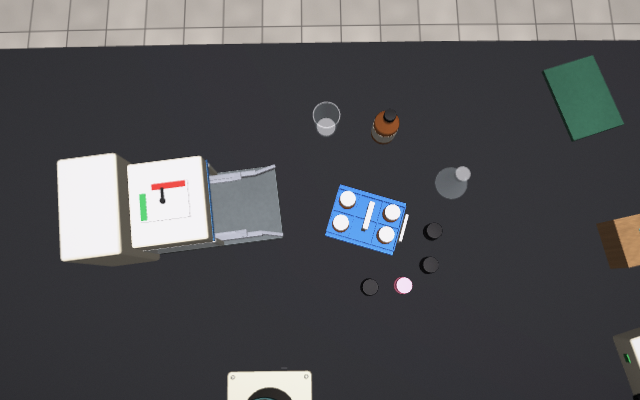

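The scene view shows one blue tray with four amber jars at (280,262), the sampler at (350,170), and the beaker, bottle and flask at (380,257), (349,290) and (255,325). In the top view the tray is at (366,219) with its push plate at (403,228). The pointer is on red.

Things that could be taken for the tray or its jars:
- **Loose jars:** black at scene (230,238), (207,277) and (229,294), pink at (211,256). None is in the tray.
- **Blue items:** the blue pad at (476,131) and the blue box at (357,95).

I choose the tray with the bar and push plate at (280,262). Next I fit poses and check them in one overlay crop.

```bash
cat > fit.py <<'E'
from h import *
from scipy.optimize import least_squares
np.set_printoptions(precision=4,suppress=True)
M={"S":{"sampler":(0,0,0),"sampler_deck":(0,0,.025),"rail_entry":(-.1,0,.025),"hood_front":(0,0,.13)},
   "T":{"tray":(0,0,0),"nose":(.09,0,0),"tray_bar":(0,0,.075),"push_plate":(-.098,0,.04)}}
def W(q,X,z=0):
    c,s=np.cos(q[2]),np.sin(q[2]); return np.array([q[0]+c*X[0]-s*X[1],q[1]+s*X[0]+c*X[1],X[2]+z])
def fit(k,pics,q0,free_z=False):
    obs=[]
    for p in pics:
        for n,X in M[k].items():
            for d in arm.place_of(p,n):
                if np.hypot(*(np.array(d["uv"])-proj(p,W(q0,X))))<12: obs.append((p,n,X,d["uv"]));break
    r=lambda q:np.concatenate([np.array(u)-proj(p,W(q,X,q[3] if free_z else 0)) for p,n,X,u in obs])
    s=least_squares(r,list(q0)+([0.] if free_z else []),loss="soft_l1",f_scale=1.5)
    return s.x,[(n,p["shot"],r(s.x)[2*i:2*i+2].round(1).tolist()) for i,(p,n,X,u) in enumerate(obs)]
if __name__=="__main__":
    P=[arm.grab_frame("scene"),arm.grab_frame("top")]
    q={}
    for k,q0 in(("S",(.508,.128,1.65)),("T",(.475,-.25,1.265))):
        q[k],e=fit(k,P,q0,True);print(k,q[k],np.degrees(q[k][2]),e)
    im=cv2.resize(P[1]["image"][:,:,::-1].copy(),None,fx=2,fy=2,interpolation=cv2.INTER_CUBIC)
    def poly(k,pts,c):
        a=np.array([proj(P[1],W(q[k],X))*2+.5 for X in pts]); cv2.polylines(im,[np.round(a).astype(int)],True,c,1)
    R=lambda x0,x1,y,z:[(x0,-y,z),(x1,-y,z),(x1,y,z),(x0,y,z)]
    poly("S",R(-.15,0,.095,.025),(0,255,255));poly("S",R(0,.17,.095,.205),(0,0,255));poly("S",R(-.1,0,.072,.043),(255,0,255))
    poly("T",R(-.09,.09,.07,.006),(0,255,255));poly("T",R(-.007,.007,.035,.086),(0,0,255));poly("T",R(-.098,-.09,.035,.05),(255,0,255))
    cv2.imwrite("pics/ov.png",im[260:560,240:860])
E
python3 fit.py
```

```text
S [ 0.5067  0.1243  1.63   -0.0048] 93.39043945830691 [('sampler', 3, [-1.3, -2.9]), ('sampler_deck', 3, [-0.1, 0.1]), ('rail_entry', 3, [0.6, 1.0]), ('hood_front', 3, [-1.9, 0.8]), ('sampler', 4, [-1.2, -1.6]), ('sampler_deck', 4, [-0.7, -0.6]), ('rail_entry', 4, [1.1, 0.6])]
T [ 0.4781 -0.2467  1.2357 -0.0023] 70.80080512983561 [('tray', 3, [-1.3, -1.5]), ('nose', 3, [1.3, 0.7]), ('push_plate', 3, [-0.9, 0.7]), ('tray', 4, [-3.1, 1.4]), ('nose', 4, [-0.9, 0.1]), ('tray_bar', 4, [2.0, -1.4]), ('push_plate', 4, [0.1, -0.6])]
```

View pics/ov.png

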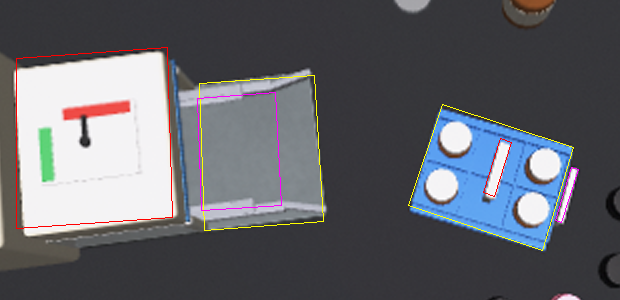

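The overlay shows the right tray, with its four white-capped jars, but the fitted outlines are about 2° and a few mm off. I'll refine them from colour masks in the top view.

```bash
cat > ref.py <<'E'
from h import *
np.set_printoptions(precision=4,suppress=True)
def rect(p,mask,z):
    n,l,st,_=cv2.connectedComponentsWithStats(mask.astype(np.uint8))
    i=1+np.argmax(st[1:,4]);c,_=cv2.findContours((l==i).astype(np.uint8),cv2.RETR_EXTERNAL,cv2.CHAIN_APPROX_NONE)
    c=max(c,key=len)[:,0,:]
    w=np.array([atz(p,u,z)[:2] for u in c.astype(float)])
    (cx,cy),(a,b),g=cv2.minAreaRect((w*1000).astype(np.float32))
    return (cx,cy),(a,b),g
if __name__=="__main__":
    p=arm.grab_frame("top");im=p["image"];h=cv2.cvtColor(im,cv2.COLOR_RGB2HSV).astype(int)
    H,S,V=h[...,0],h[...,1],h[...,2]
    Y,X=np.mgrid[:400,:640]
    bl=(H>95)&(H<125)&(S>120)&(V>80)&(X>310)&(X<420)
    print("tray",rect(p,cv2.morphologyEx(bl.astype(np.uint8),cv2.MORPH_CLOSE,np.ones((9,9))),.006))
    hood=(V>200)&(X>125)&(X<216)&(Y>150)&(Y<255)
    print("hood",rect(p,cv2.morphologyEx(hood.astype(np.uint8),cv2.MORPH_CLOSE,np.ones((25,25))),.205))
    for r in (185,207,228): print(r,[(x,im[r,x].tolist()) for x in range(272,288,2)])
    for c in (245,268): print(c,[(y,im[y,c].tolist()) for y in list(range(164,184,2))+list(range(226,246,2))])
    cv2.imwrite("pics/deck.png",cv2.resize(im[155:260,200:300,::-1],None,fx=6,fy=5.7,interpolation=cv2.INTER_NEAREST)[:600])
E
python3 ref.py
```

```text
tray ((474.242431640625, -247.3343505859375), (182.04849243164062, 141.63047790527344), 72.69983673095703)
hood ((494.8782958984375, 193.94252014160156), (191.03671264648438, 194.4141845703125), 6.465087413787842)
185 [(272, [125, 132, 137]), (274, [124, 131, 135]), (276, [142, 149, 155]), (278, [53, 52, 57]), (280, [54, 53, 58]), (282, [54, 53, 57]), (284, [53, 52, 57]), (286, [54, 54, 58])]
207 [(272, [128, 134, 139]), (274, [128, 134, 138]), (276, [128, 135, 140]), (278, [126, 133, 137]), (280, [55, 55, 59]), (282, [54, 53, 58]), (284, [54, 52, 57]), (286, [53, 53, 58])]
228 [(272, [127, 135, 139]), (274, [129, 135, 140]), (276, [128, 135, 140]), (278, [131, 138, 143]), (280, [129, 134, 139]), (282, [53, 55, 56]), (284, [54, 54, 58]), (286, [53, 52, 58])]
245 [(164, [54, 53, 58]), (166, [54, 54, 58]), (168, [56, 54, 59]), (170, [133, 138, 143]), (172, [190, 192, 204]), (174, [194, 196, 207]), (176, [102, 103, 109]), (178, [116, 121, 126]), (180, [123, 130, 134]), (182, [123, 130, 134]), (226, [128, 135, 140]), (228, [129, 135, 140]), (230, [191, 193, 205]), (232, [189, 191, 203]), (234, [191, 193, 205]), (236, [190, 192, 204]), (238, [122, 126, 132]), (240, [128, 134, 138]), (242, [86, 91, 93]), (244, [52, 52, 57])]
268 [(164, [53, 52, 57]), (166, [162, 165, 172]), (168, [188, 189, 201]), (170, [87, 87, 92]), (172, [118, 123, 128]), (174, [125, 131, 136]), (176, [126, 132, 137]), (178, [125, 131, 137]), (180, [125, 130, 135]), (182, [123, 130, 135]), (226, [129, 135, 139]), (228, [128, 134, 139]), (230, [128, 135, 140]), (232, [184, 187, 198]), (234, [139, 140, 150]), (236, [127, 133, 138]), (238, [127, 134, 138]), (240, [53, 54, 57]), (242, [53, 53, 58]), (244, [51, 52, 57])]
```

View pics/deck.png

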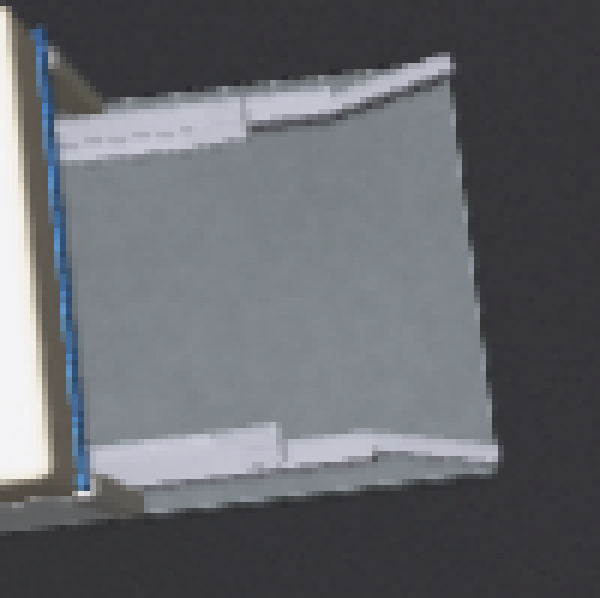

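The crop shows the deck clearly: front edge from crop (452,55) to (498,470), long lower edge from (140,513) to (495,473), guides and lips symmetric about the deck's middle. I'll fit those lines.

```bash
cat > deck.py <<'E'
from h import *
np.set_printoptions(precision=5,suppress=True)
def cross(v,th):  # first index where v crosses th
    for i in range(len(v)-1):
        if (v[i]-th)*(v[i+1]-th)<0: return i+(th-v[i])/(v[i+1]-v[i])
def line(w):
    w=np.array(w);vx,vy,x,y=cv2.fitLine(w.astype(np.float32),cv2.DIST_HUBER,0,.0005,.0005).ravel()
    res=(w-[x,y])@np.array([-vy,vx]); return np.array([vx,vy]),np.array([x,y]),res.std()
p=arm.grab_frame("top");g=p["image"].astype(float).mean(2)
fr=[(294-cross(g[r,294:260:-1],92),r) for r in range(174,233)]
bo=[(c,250-cross(g[250:225:-1,c],92)) for c in range(232,277)]
to=[(c,160+cross(g[160:190,c],92)) for c in range(222,258)]
L={n:line([atz(p,u,.025)[:2] for u in q]) for n,q in(("front",fr),("y+",bo),("y-",to))}
for n,(d,c,s) in L.items(): print(n,np.degrees(np.arctan2(d[1],d[0])),c,s)
a=L["y+"];b=L["y-"]
n=np.array([-a[0][1],a[0][0]]);print("width",(b[1]-a[1])@n)
E
python3 deck.py
```

```text
Traceback (most recent call last):
  File "deck.py", line 10, in <module>
    fr=[(294-cross(g[r,294:260:-1],92),r) for r in range(174,233)]
         ~~~^~~~~~~~~~~~~~~~~~~~~~~~~~
TypeError: unsupported operand type(s) for -: 'int' and 'NoneType'
```

```bash
sed -i 's/<0: return/<=0: return/; s/92/92.1/g' deck.py; python3 deck.py
```

```text
front 6.5752144 [ 0.49882 -0.02677] 0.0005238880044408582
y+ -83.34791 [0.42042 0.03768] 0.00048274282971094435
y- -83.53078 [0.60637 0.07237] 0.0005533922740579408
width 0.18871787
```

Sampler fit: yaw 96.55°, origin (0.5054, 0.1250), deck width 189 mm against the true 190. Tray fit: centre (0.4742, −0.2473), yaw 72.7°, size 182x142. Both agree with the stated sizes. I'll lift first to clear the 0.26 m sampler body, then swing over.

```bash
python3 -m crank '{"xyz":[[0,0,-60],[0,0,-60],[0,-20,-40],[-62,-9,0],[-62,-9,0],[-62,-9,0],[-62,-9,0],[-62,-9,0]],"spin":[0,0,0,5.6,5.6,5.6,5.6,5.6]}' 94 && python3 -m crank '{"xyz":[[-62,-9,0],[-62,-9,0],[-62,-9,0],[-62,-9,0],[-62,-9,0],[-62,-9,0],[-62,-9,0],[-62,-9,0]],"spin":[5.6,5.6,5.6,5.6,5.6,5.6,5.6,5.6]}'
cat > go.py <<'E'
import sys
from h import *
# python3 go.py x y z yaw_of_tool_y : remaining shift in tool axes (mm) and spin
np.set_printoptions(precision=2,suppress=True)
o=arm.get_obs();x,y,z,a=map(float,sys.argv[1:]);R=o["eef_rot"]
print("d_tool",R.T@(np.array([x,y,z])-o["position"])*1000,"spin",-((a-np.degrees(np.arctan2(R[1,1],R[0,1]))+180)%360-180),"pos",o["position"]*1000,"t",o["t"],"tilt",R[:,2],"F",o["wrist_force"],"w",o["width"]*1000,o["grip_force"])
E
python3 go.py .4742 -.2473 .4 -17.3
```

```text
t: 3.75
position: [0.4119, 0.4395, 0.5646]
eef_rot: [[-0.741, 0.671, 0.0], [0.671, 0.741, 0.0], [-0.0, 0.0, -1.0]]
wrist_force: [0.7, 0.1, -0.0]
width: 0.0941
grip_force: 0.0
t: 4.75
position: [0.5786, -0.0187, 0.5647]
eef_rot: [[-0.053, 0.999, 0.0], [0.999, 0.053, 0.0], [-0.0, 0.0, -1.0]]
wrist_force: [0.5, -0.6, 0.3]
width: 0.0938
grip_force: 0.0
d_tool [-222.7  -116.52  164.63] spin 20.364049249194238 pos [578.57 -18.69 564.68] t 4.75 tilt [ 0.  0. -1.] F [ 0.45 -0.64  0.25] w 93.80324371265168 0.0
```

```bash
python3 -m crank '{"xyz":[[-55,-30,0],[-55,-30,20],[-55,-20,20]],"spin":[10.2,10.1,0]}' >/dev/null
cat > bar.py <<'E'
from ref import *
p=arm.grab_frame("top");s=arm.grab_frame("scene");cv2.imwrite("pics/barcheck.png",p["image"][:,:,::-1])
h=cv2.cvtColor(p["image"],cv2.COLOR_RGB2HSV).astype(int);Y,X=np.mgrid[:400,:640]
m=(h[...,1]<60)&(h[...,2]>170)&(abs(X-370)<12)&(abs(Y-216)<22)
n,l,st,ce=cv2.connectedComponentsWithStats(m.astype(np.uint8))
print(st[1:],ce[1:]); 
i=1+np.argmax(st[1:,4]);print(atz(p,ce[i],.086))
c=np.argwhere(l==i)[:,::-1];w=np.array([atz(p,u,.086)[:2] for u in c]);v=np.linalg.svd(w-w.mean(0))[2][0];print(np.degrees(np.arctan2(v[1],v[0])))
b=arm.place_of(s,"tray_bar");print([(x["uv"],x["confidence"]) for x in b]); 
if b: print(tri([(p,ce[i]),(s,b[0]["uv"])]))
E
python3 bar.py; python3 go.py .4742 -.2473 .255 -17.3
```

```text
[[359 195   1   2   2]
 [361 196   1   1   1]
 [359 198   2   5   6]
 [363 201  12  28 155]
 [379 228   3  10  25]] [[359.     195.5   ]
 [361.     196.    ]
 [359.5    200.    ]
 [368.3355 214.6129]
 [380.16   232.92  ]]
[ 0.4748 -0.2467  0.086 ]
162.88687878124728
[([276.9, 243.2], 0.78), ([289.4, 252.7], 0.49), ([349.9, 199.1], 0.43)]
(array([ 0.4755, -0.2489,  0.0731]), [0.0014276431466647133, 0.0014276431466646923])
d_tool [-74.49  18.09 270.52] spin -0.13706589650072942 pos [ 479.58 -170.89  525.54] t 5.275 tilt [-0.  0. -1.] F [0.47 0.41 0.19] w 94.3766421933923 0.0
```

Bar at (0.4748, −0.2467), yaw −17.1°, height about 0.073 from two views. That agrees with the tray fit, so I descend and grip.

```bash
python3 -m crank '{"xyz":[[-37,9,40],[-37,9,50],[0,0,50],[0,0,30],[0,0,0],[0,0,0]],"spin":[0,0,0,0,0,0]}' >/dev/null; python3 go.py .4747 -.247 .255 -17.1
```

```text
d_tool [ -4.01  -2.96 102.1 ] spin 0.11126791149081328 pos [ 478.48 -243.96  357.11] t 6.025 tilt [ 0. -0. -1.] F [ 0.32  0.43 -0.53] w 93.96821791201887 0.0
```

```bash
python3 -m crank '{"xyz":[[-4,-3,35],[0,0,35],[0,0,22],[0,0,10],[0,0,0],[0,0,0]],"spin":[0,0,0,0,0,0]}' >/dev/null; python3 go.py .4747 -.247 .255 -17.1;  python3 -m crank '{"xyz":[[0,0,0],[0,0,0],[0,0,0],[0,0,0],[0,0,0]],"spin":[0,0,0,0,0]}' 55; python3 go.py .4747 -.247 .255 -17.1
```

```text
d_tool [0.59 0.69 0.18] spin 0.04084948872826999 pos [ 473.87 -247.37  255.18] t 6.775 tilt [ 0. -0. -1.] F [ 0.73  0.02 -0.38] w 93.86681569953228 0.0
t: 7.4
position: [0.4737, -0.2473, 0.2543]
eef_rot: [[0.294, 0.956, 0.001], [0.956, -0.294, -0.001], [-0.0, 0.001, -1.0]]
wrist_force: [1.7, 0.0, 3.3]
width: 0.0695
grip_force: 30.0
d_tool [ 0.57  0.88 -0.73] spin 0.031321491166124815 pos [ 473.69 -247.28  254.27] t 7.4 tilt [ 0. -0. -1.] F [1.72 0.03 3.27] w 69.51697815350796 30.00066429376602
```

```bash
python3 -m crank '{"xyz":[[0,0,-5],[0,0,-15],[0,0,-25],[0,0,-25],[0,0,0],[0,0,0]],"spin":[0,0,0,0,0,0]}' ; python3 go.py .5237 -.034 .325 6.55; python3 -m crank '{"xyz":[[10,0,0],[20,0,0],[25,0,0],[25,0,0],[20,0,0],[10,0,0]],"spin":[-3,-5,-5,-5,-4,-1.6]}'; python3 go.py .5237 -.034 .325 6.55
```

```text
t: 8.15
position: [0.4728, -0.2466, 0.3234]
eef_rot: [[0.293, 0.956, -0.001], [0.956, -0.293, 0.001], [0.001, -0.001, -1.0]]
wrist_force: [-0.6, -0.5, -6.0]
width: 0.0697
grip_force: 30.0
d_tool [218.21 -13.75  -1.5 ] spin -23.606816142003566 pos [ 472.84 -246.64  323.36] t 8.15 tilt [-0.  0. -1.] F [-0.58 -0.54 -5.98] w 69.73353636102173 29.99892085790634
t: 8.9
position: [0.4855, -0.1366, 0.324]
eef_rot: [[-0.118, 0.993, -0.0], [0.993, 0.118, 0.001], [0.001, -0.0, -1.0]]
wrist_force: [0.4, -1.0, -4.8]
width: 0.07
grip_force: 30.0
d_tool [97.41 50.08 -0.98] spin 0.23764251321651386 pos [ 485.48 -136.65  323.96] t 8.9 tilt [-0.  0. -1.] F [ 0.42 -1.03 -4.84] w 69.98466897673683 29.9986669421196
```

```bash
python3 -m crank '{"xyz":[[8,4,0],[16,8,0],[25,13,0],[25,13,0],[16,8,0],[7,4,0],[0,0,0],[0,0,0]],"spin":[0,0,0,0,0,0,0,0]}'; python3 go.py .5237 -.034 .325 6.55
cat > chk.py <<'E'
from ref import *
p=arm.grab_frame("top");s=arm.grab_frame("scene")
cv2.imwrite("pics/c1.png",np.hstack([cv2.resize(s["image"][150:270,260:420],None,fx=2.5,fy=2.5),cv2.resize(p["image"][150:270,180:340],None,fx=2.4,fy=2.5)])[:,:,::-1])
E
python3 chk.py
```

```text
t: 9.9
position: [0.5239, -0.0377, 0.324]
eef_rot: [[-0.112, 0.994, -0.0], [0.994, 0.112, -0.001], [-0.001, -0.0, -1.0]]
wrist_force: [-0.1, -0.4, -5.5]
width: 0.0698
grip_force: 30.0
d_tool [ 3.7   0.24 -1.03] spin -0.12191720066428502 pos [523.88 -37.71 323.97] t 9.9 tilt [-0. -0. -1.] F [-0.13 -0.43 -5.53] w 69.80634754966174 29.998965561389923
```

View pics/c1.png

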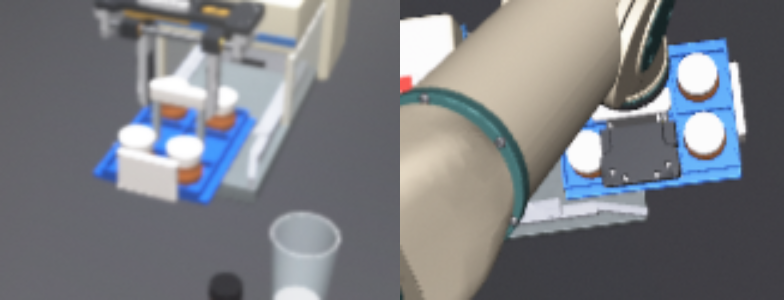

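The scene half shows the tray level in the gripper over the deck mouth with all four jars upright. The top half shows its tail edge running from about (315,166) to (322,221). I'll measure the lateral offset from its long edges.

```bash
cat > lat.py <<'E'
from h import *
import sys
z=float(sys.argv[1])
p=arm.grab_frame("top");h=cv2.cvtColor(p["image"],cv2.COLOR_RGB2HSV).astype(int)
m=((h[...,0]>95)&(h[...,0]<125)&(h[...,1]>120)&(h[...,2]>80))
d=np.array([np.cos(np.radians(96.55)),np.sin(np.radians(96.55))]);ya=np.array([-d[1],d[0]]);O=np.array([.5054,.125])
for name,cols,pick in(("y-",range(296,314),-.5),("y+",range(256,318),.5)):
    w=[]
    for c in cols:
        r=np.flatnonzero(m[150:250,c])+150
        if len(r): w.append(atz(p,(c,r[0]-.5 if pick<0 else r[-1]+.5),z)[:2]-O)
    w=np.array(w);a=w@d;b=w@ya;k=np.polyfit(a,b,1);r=b-np.polyval(k,a);g=abs(r)<.002;k=np.polyfit(a[g],b[g],1)
    print(name,len(w),"y at x=-.16:",np.polyval(k,-.16)*1000,"slope deg",np.degrees(k[0]),g.sum())
w=np.array([atz(p,(np.flatnonzero(m[r,200:340])[-1]+200.5,r),z)[:2]-O for r in range(172,216)])
k=np.polyfit(w@ya,w@d,1);print("tail x",k[1]*1000,"slope",np.degrees(-k[0]))
E
python3 lat.py .075
```

```text
y- 18 y at x=-.16: -71.78649469465543 slope deg -1.4795130976150945 18
y+ 62 y at x=-.16: 71.26207706632897 slope deg -0.9440606397351229 62
tail x -253.68105964377312 slope -0.25945056721598525
```

Lateral offset is 0.3 mm, yaw about −0.5° and centre x about −164 mm. I'll lower to just above the deck with a small yaw trim.

```bash
python3 -m crank '{"xyz":[[0,0,10],[0,0,15],[0,0,9],[0,0,4],[0,0,2],[0,0,0],[0,0,0]],"spin":[-0.5,0,0,0,0,0,0]}'; python3 lat.py .029;  python3 go.py .5237 -.034 .325 6.55
```

```text
t: 10.92
position: [0.5244, -0.0365, 0.2842]
eef_rot: [[-0.122, 0.992, 0.001], [0.992, 0.122, 0.0], [-0.0, 0.001, -1.0]]
wrist_force: [0.0, 0.2, -5.6]
width: 0.0696
grip_force: 30.0
y- 18 y at x=-.16: -72.40503807632145 slope deg 0.49461936151600966 18
y+ 62 y at x=-.16: 69.80913893442072 slope deg -0.4235016764772735 62
tail x -252.56707612266283 slope 0.3777374311472825
d_tool [  2.57  -0.3  -40.76] spin 0.4858303523932932 pos [524.34 -36.52 284.24] t 10.975 tilt [ 0.  0. -1.] F [ 0.23 -0.27 -4.69] w 69.95222535867556 29.99889761209488
```

```bash
python3 -m crank '{"xyz":[[0,-1,2],[4,0,1],[6,0,0],[8,0,0],[8,0,0],[8,0,0],[6,0,0],[0,0,0]],"spin":[0.2,0,0,0,0,0,0,0]}';python3 go.py .5237 -.034 .325 6.55
```

```text
t: 11.98
position: [0.5184, 0.0038, 0.2809]
eef_rot: [[-0.12, 0.993, -0.0], [0.993, 0.12, 0.0], [0.0, -0.0, -1.0]]
wrist_force: [-0.4, -0.5, -5.8]
width: 0.0699
grip_force: 30.0
d_tool [-38.11   0.73 -44.12] spin 0.34610837871787226 pos [518.39   3.76 280.89] t 11.975 tilt [-0.  0. -1.] F [-0.4  -0.48 -5.76] w 69.93109420263876 29.998966455459595
```

```bash
python3 -m crank '{"xyz":[[4,0,0],[5,0,0.5],[4,0,0.5],[2,0,0.5],[0,0,0],[0,0,0]],"spin":[0,0,0,0,0,0]}'; python3 lat.py .031
```

```text
t: 12.72
position: [0.5167, 0.0178, 0.2794]
eef_rot: [[-0.119, 0.993, 0.0], [0.993, 0.119, -0.0], [-0.0, 0.0, -1.0]]
wrist_force: [0.6, 1.2, -5.7]
width: 0.0698
grip_force: 30.0
y- 5 y at x=-.16: 29.451600024919152 slope deg -4.7309172564358954 1
y+ 45 y at x=-.16: 72.43685110883524 slope deg -1.3003895508096162 41
tail x -196.16062508575106 slope -0.5399715125412717lat.py:12: RankWarning: Polyfit may be poorly conditioned
  w=np.array(w);a=w@d;b=w@ya;k=np.polyfit(a,b,1);r=b-np.polyval(k,a);g=abs(r)<.002;k=np.polyfit(a[g],b[g],1)
```

```bash
python3 -m crank '{"xyz":[[0,0,0.4],[0,0,0.4],[0,0,0],[0,0,0]],"spin":[0,0,0,0]}'
```

```text
t: 13.28
position: [0.5166, 0.0178, 0.2793]
eef_rot: [[-0.119, 0.993, 0.0], [0.993, 0.119, 0.0], [0.0, 0.0, -1.0]]
wrist_force: [-4.5, -0.3, 4.8]
width: 0.0702
grip_force: 30.0
```

```bash
python3 -m crank '{"xyz":[[0,0,0.4],[0,0,0.4],[0,0,0],[0,0,0]],"spin":[0,0,0,0]}'
```

```text
t: 13.78
position: [0.5165, 0.0177, 0.2793]
eef_rot: [[-0.119, 0.993, 0.001], [0.993, 0.119, 0.001], [0.001, 0.001, -1.0]]
wrist_force: [-5.0, -1.3, 13.7]
width: 0.0701
grip_force: 30.0
```

```bash
python3 -m crank '{"xyz":[[0,-0.5,-0.8],[0,-0.3,0],[0,0,0],[0,0,0]],"spin":[0,0,0,0]}'
```

```text
t: 14.28
position: [0.5163, 0.0178, 0.2793]
eef_rot: [[-0.119, 0.993, 0.001], [0.993, 0.119, 0.0], [0.0, 0.001, -1.0]]
wrist_force: [-2.1, -0.2, 8.0]
width: 0.0694
grip_force: 30.0
```

Tray rests on the deck (8 N light press) near x = −106 mm. I release it, rise, and go round behind the push plate.

```bash
python3 -m crank '{"xyz":[[0,0,0],[0,0,0],[0,0,0],[0,0,-10],[0,0,-25],[0,0,-35],[0,0,0]],"spin":[0,0,0,0,0,0,0]}' 94;python3 -m crank '{"xyz":[[-20,0,0],[-45,0,0],[-50,0,0],[-35,0,0],[-10,0,0],[0,0,0]],"spin":[0,0,0,0,0,0]}' 30
cat > c2.py <<'E'
from h import *
import sys
p=arm.grab_frame("top");s=arm.grab_frame("scene")
cv2.imwrite(f"pics/{sys.argv[1]}.png",np.hstack([cv2.resize(s["image"][110:260,260:430],None,fx=2.3,fy=2.6),cv2.resize(p["image"][140:290,140:320],None,fx=2.2,fy=2.6)])[:,:,::-1])
d=np.array([np.cos(np.radians(96.55)),np.sin(np.radians(96.55))]);ya=np.array([-d[1],d[0]]);O=np.array([.5054,.125])
f=lambda w:((w[:2]-O)@d*1000,(w[:2]-O)@ya*1000,w[2]*1000)
for n,z in(("push_plate",.065),("tray_bar",.1)):
    a=arm.place_of(s,n);b=arm.place_of(p,n)
    for q,v in((s,a),(p,b)):
        if v: print(n,np.round(f(atz(q,v[0]["uv"],z)),1),v[0]["confidence"])
print("tool",np.round(f(arm.get_obs()["position"]),1))
E
python3 c2.py c2
```

```text
t: 15.15
position: [0.5168, 0.0177, 0.3512]
eef_rot: [[-0.119, 0.993, 0.006], [0.993, 0.119, 0.0], [-0.0, 0.006, -1.0]]
wrist_force: [0.8, -0.4, 0.1]
width: 0.0942
grip_force: 0.0
t: 15.9
position: [0.5347, -0.1406, 0.3481]
eef_rot: [[-0.118, 0.993, -0.001], [0.993, 0.118, 0.001], [0.001, -0.001, -1.0]]
wrist_force: [-1.0, 0.9, -0.4]
width: 0.0372
grip_force: 0.0
push_plate [-201.7    0.3   65. ] 0.97
tray_bar [-118.9    3.2  100. ] 0.66
tool [-266.3    0.7  348.6]
```

View pics/c2.png

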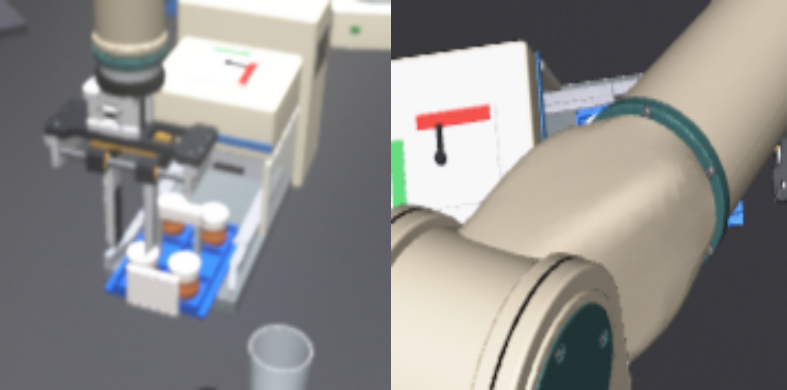

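The tray sits in the guides with its jars upright, its push plate at crop (152,288) in the scene half, and the pointer still on red. The fingers are at x = −266, clear behind the plate at −202. I descend, then push.

```bash
python3 -m crank '{"xyz":[[0,0,25],[0,0,35],[0,0,30],[0,0,14],[0,0,3],[0,0,0]],"spin":[0.3,0,0,0,0,0]}' 30;python3 -m crank '{"xyz":[[15,0,0],[10,0,0],[6,0,0],[5,0,0],[4,0,0],[3,0,0],[0,0,0]],"spin":[0,0,0,0,0,0,0]}';python3 go.py .5237 -.034 .241 6.55
```

```text
t: 16.95
position: [0.5353, -0.1411, 0.2423]
eef_rot: [[-0.114, 0.993, 0.001], [0.993, 0.114, -0.0], [-0.0, 0.001, -1.0]]
wrist_force: [-0.4, -0.0, 0.6]
width: 0.03
grip_force: 0.0
t: 17.82
position: [0.53, -0.0982, 0.2416]
eef_rot: [[-0.114, 0.993, -0.0], [0.993, 0.114, -0.0], [0.0, -0.0, -1.0]]
wrist_force: [-0.3, 0.7, -1.0]
width: 0.0302
grip_force: 0.0
d_tool [64.5   1.03  0.58] spin -0.012545035583684694 pos [530.02 -98.2  241.58] t 17.825 tilt [-0. -0. -1.] F [-0.3   0.67 -0.98] w 30.158118163153258 0.0
```

```bash
python3 -m crank '{"xyz":[[3,0,0],[3,0,0],[3,0,0],[3,0,0],[3,0,0],[3,0,0],[3,0,0],[3,0,0]],"spin":[0,0,0,0,0,0,0,0]}'|egrep 'pos|force';python3 -m crank '{"xyz":[[4,0,0],[4,0,0],[4,0,0],[4,0,0],[4,0,0],[4,0,0],[4,0,0],[4,0,0]],"spin":[0,0,0,0,0,0,0,0]}'|egrep 'pos|force'
```

```text
position: [0.5273, -0.0743, 0.2416]
wrist_force: [0.8, -2.2, -0.6]
grip_force: 1.2
position: [0.5236, -0.0424, 0.2416]
wrist_force: [1.1, -2.3, -1.3]
grip_force: 1.2
```

```bash
python3 -m crank '{"xyz":[[4,0,0],[4,0,0],[4,0,0],[4,0,0],[4,0,0],[4,0,0],[4,0,0],[4,0,0]],"spin":[0,0,0,0,0,0,0,0]}'|egrep 'pos|force';python3 -m crank '{"xyz":[[3,0,0],[3,0,0],[3,0,0],[3,0,0],[3,0,0],[3,0,0],[2,0,0],[2,0,0]],"spin":[0,0,0,0,0,0,0,0]}'|egrep 'pos|force'; python3 c2.py c3
```

```text
position: [0.52, -0.0106, 0.2416]
wrist_force: [0.3, -2.7, -1.0]
grip_force: 1.2
position: [0.5175, 0.0111, 0.2416]
wrist_force: [-0.3, -3.4, -0.8]
grip_force: 1.2
push_plate [-102.9    2.2   65. ] 0.7
tray_bar [-11.2  13.4 100. ] 0.85
tray_bar [-11.6  -6.  100. ] 0.98
tool [-114.3    1.   241.6]
```

```bash
python3 -m crank '{"xyz":[[1.5,0,0],[1.5,0,0],[1.5,0,0],[1.5,0,0],[1.5,0,0],[1.5,0,0],[1.5,0,0],[1.5,0,0]],"spin":[0,0,0,0,0,0,0,0]}'|egrep 'pos|wri'; python3 -m crank '{"xyz":[[1,0,0],[1,0,0],[1,0,0],[1,0,0],[1,0,0],[1,0,0]],"spin":[0,0,0,0,0,0]}'|egrep 'pos|wri'
```

```text
position: [0.5162, 0.023, 0.2416]
wrist_force: [1.2, -3.2, -0.6]
position: [0.5155, 0.0289, 0.2416]
wrist_force: [0.4, -1.9, -0.2]
```

```bash
cat > dial.py <<'E'
from h import *
p=arm.grab_frame("scene");a=p["image"]
d=arm.trace(p,"home_pointer")
if d: r=d[0]["region"];ys,xs=np.nonzero(r);print("pointer",d[0]["confidence"],len(xs),np.c_[xs,ys].mean(0),xs.min(),xs.max(),ys.min(),ys.max())
m=cv2.cvtColor(a,cv2.COLOR_RGB2GRAY)[122:152,335:385]<90
w=np.argwhere(m)[:,::-1]+[335,122]; w=np.array([atz(p,u,.21)[:2] for u in w.astype(float)])
O=np.array([.5054,.125]);c=np.cos(np.radians(96.55));s=np.sin(np.radians(96.55))
q=np.c_[(w-O)@[c,s],(w-O)@[-s,c]]*1000
print(len(q),"dark in sampler mm: mean",q.mean(0).round(),"min",q.min(0).round(),"max",q.max(0).round())
E
python3 dial.py
```

```text
pointer 0.53 5426 [365.12845558 161.7032805 ] 304 405 100 231
6 dark in sampler mm: mean [-2. -5.] min [-44. -18.] max [189.  43.]
```

```bash
python3 -m crank '{"xyz":[[1,0,0],[1,0,0],[1,0,0],[1,0,0],[1,0,0],[1,0,0],[1,0,0],[1,0,0]],"spin":[0,0,0,0,0,0,0,0]}'|egrep 'pos|wri'; sed -i 's/<90/<120/' dial.py; python3 dial.py
```

```text
position: [0.5146, 0.0369, 0.2416]
wrist_force: [0.3, -3.4, -0.1]
106 dark in sampler mm: mean [-13.  13.] min [-60. -21.] max [189.  47.]
```

```bash
python3 -m crank '{"xyz":[[1,0,0],[1,0,0],[1,0,0],[1,0,0],[1,0,0],[1,0,0]],"spin":[0,0,0,0,0,0]}'|egrep 'pos|wri'; python3 dial.py
```

```text
position: [0.5139, 0.0428, 0.2416]
wrist_force: [0.9, -2.9, -0.7]
123 dark in sampler mm: mean [-12.  12.] min [-60. -21.] max [189.  48.]
```

```bash
python3 -m crank '{"xyz":[[1,0,0],[1,0,0],[1,0,0],[1,0,0],[1,0,0],[1,0,0]],"spin":[0,0,0,0,0,0]}'|egrep 'pos|wri'; python3 c2.py c4
```

```text
position: [0.5132, 0.0488, 0.2416]
wrist_force: [0.7, -3.0, 0.3]
push_plate [-63.4   0.9  65. ] 0.8
tray_bar [ 26.5   2.6 100. ] 0.78
tool [-76.5   0.9 241.6]
```

View pics/c4.png

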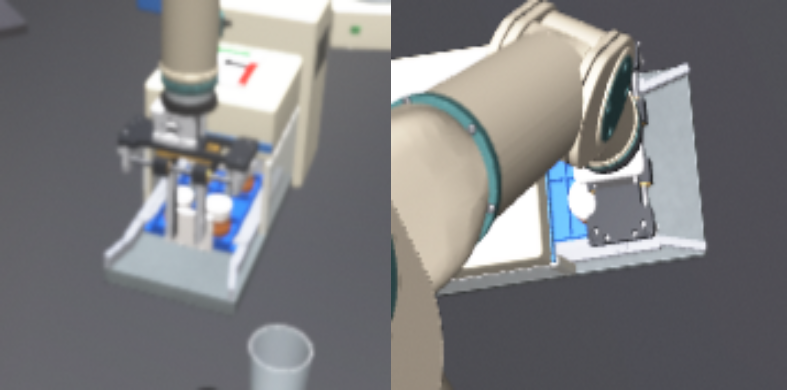

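The tray is straight between the rails with its jars upright, and the pointer at crop (238,62) still points at red. I continue slowly.

```bash
python3 -m crank '{"xyz":[[1,0,0],[1,0,0],[1,0,0],[1,0,0]],"spin":[0,0,0,0]}'|egrep 'pos|wri'
```

```text
position: [0.5127, 0.0527, 0.2416]
wrist_force: [1.0, -3.8, 0.9]
```

```bash
python3 -m crank '{"xyz":[[1,0,0],[1,0,0],[1,0,0],[1,0,0]],"spin":[0,0,0,0]}'|egrep 'pos|wri'
```

```text
position: [0.5123, 0.0567, 0.2416]
wrist_force: [0.5, -3.8, 0.9]
```

```bash
python3 -m crank '{"xyz":[[1,0,0],[1,0,0],[1,0,0]],"spin":[0,0,0]}'|egrep 'pos|wri'
```

```text
position: [0.5123, 0.0575, 0.2417]
wrist_force: [1.9, -11.0, 0.1]
```

Force rose to 11 N with motion stopped, so the tray is on the backstop. I back off and check the dial.

```bash
python3 -m crank '{"xyz":[[0,0,0],[0,0,0],[-4,0,0],[-15,0,0],[-35,0,0],[-40,0,0],[0,0,-40],[0,0,-50]],"spin":[0,0,0,0,0,0,0,0]}'|egrep 'pos|wri';python3 -m crank '{"xyz":[[-50,0,-20],[-50,0,0],[0,0,0]],"spin":[0,0,0]}'|egrep 't:|pos|wri'; python3 c2.py c5; python3 dial.py
```

```text
position: [0.5221, -0.0346, 0.3318]
wrist_force: [1.0, -0.0, 0.0]
t: 29.72
position: [0.5335, -0.1376, 0.3524]
eef_rot: [[-0.107, 0.994, 0.001], [0.994, 0.107, -0.002], [-0.002, 0.001, -1.0]]
wrist_force: [-0.9, 0.1, 0.1]
push_plate [-55.9  12.9  65. ] 0.82
tray_bar [ 27.5   4.1 100. ] 0.55
tool [-258.2    0.8  351.3]
pointer 0.31 110 [365.86363636 176.32727273] 361 370 170 182
6 dark in sampler mm: mean [140. 102.] min [119.  94.] max [163. 110.]
```

View pics/c5.png

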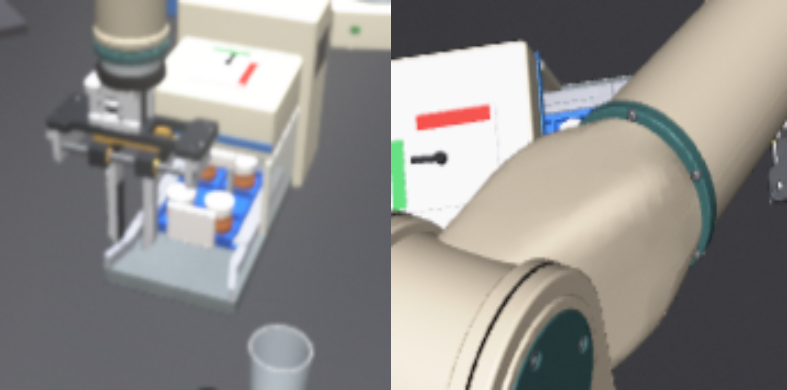

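The pointer, from crop (440,158) to (412,160) in the top half, now points at the green strip. The tray is straight and flat with all jars upright, and the robot touches nothing, so I hand the job in.

```bash
python3 -c "
from station import arm
print(arm.sign_off())"
```

```text
the job is handed in; nothing more can be done
None
```

The blue tray is loaded nose first against the backstop with all four jars upright and the pointer on green; the arm is clear, the bottle, beaker and flask were left alone, and the job was handed in at about 30 s (no verdict came back).

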